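# Load a sample carrier through the sprung flap of a bench reader

### The arm

A 6-joint arm with a two-finger parallel gripper is mounted at the origin on the work surface. World frame = base frame: x ahead of the robot, y to its left, z up, the work surface at z = 0. Lengths are in mm, angles in rad, forces in N, time in s.
With the tool pointing down it reaches from about 350 to 875 mm from the base axis. Payload 15.5 kg.
Tool frame: the origin (TCP) lies midway between the tips of the shut fingers; the grasp point (between the pads) lies 19 mm behind it; z points along the fingers, x is the direction in which the jaws open and shut, and the axes are right-handed (so a half turn about z gives the same grasp; the last joint's range is limited). The gripper opens to 85 mm and grips with 20 to 120 N. Pads are 22 mm wide; open, the fingers measure 114 mm over their backs; the gripper's body (76 mm by 85 mm) begins 54 mm behind the grasp point. The pads swing forward as they close: fully open they stand 13 mm farther back than shut.
Start: joints at [1.127, 0.494, 1.345, -0, 1.302, -0.096], TCP at [213.014, 587.581, 231.277] pointing down, gripper open.
Joint ranges: [-2.91, 2.91], [-0.82, 2.16], [0.22, 2.67], [-1.22, 4.37], [0.12, 2.79], [-3.08, 3.08]. Speed limits (rad/s): [1.89, 1.89, 2.57, 3.01, 3.01, 3.01].

### API

Orientations are given as a 3x3 rotation matrix whose columns are the frame's x, y, z axes.
In Python, from plant import bot gives the robot as it stands. The module is installed in compiled form; this text tells all that it offers.
- The arm moves only by the tool arm_command, never from a script. Its argument "moves" is a list of rows, each an object with "xyz": the shift along the tool's x, y, z in cm, a list of three; "angular": the turn, a rotation vector about the tool's x, y, z in rad, a list of three; "gripper": the closure in counts, from 0 (fully open) to 255 (shut). In form: [{"xyz": [tx, ty, tz], "angular": [rx, ry, rz], "gripper": gripper}, ...]. A call has 1 to 10 rows; each row shifts and turns the commanded pose from where the row before left it, along the tool's axes as they then stand; what a row does not reach is not made up. A row lasts 1/10 s, in which the tool goes at most 50 mm and 8.59 degrees, less where a joint would pass 70% of its speed; a pose out of reach is approached as far as the arm can. A call with a gripper value outside its range is refused whole. The fingers move at their own pace and stop on an object; "force" is the grip in N (left out, the last holds). Time passes only in rows, so rows that do not move let the fingers close. It gives the time, the measured TCP pose, the force and the opening at its end, in the units of the state.
- bot.get_state(): the state, without advancing time (a new reading comes with each control period).
- bot.get_image(name): name is "side" or "top" or "wrist"; returns a dict with "pixels" (400x640x3 uint8, red, green, blue), "camera_matrix" (3x3 intrinsics, pixels), "origin" and "rotation" of the camera in the world. Camera axes: x right, y down, z forward; pixel columns grow to the right and rows downward; lengths in mm; the calibration is good to about 2 mm. The wrist camera is an equidistant fisheye: a pixel r from the principal point sees the ray r / f radians off the axis. A picture is of the moment at which its call begins. There is no depth.
- bot.sign_off(): hands the job in, once; it reports no verdict.
The state is a dict: "t": time; "joints": joint angles; "qvel": joint speeds; "joint_efforts": joint torques, N m; "tool_pos": TCP position; "tool_rot": TCP orientation; "contact_force": force on the tool from outside, world axes, zero at the start; "torque": the same for the moment, N m; "opening": finger opening in mm.
Only numpy, scipy, OpenCV 4.12 (cv2) and the standard library are available. Lean on these libraries where they do the work, as an engineer would, in place of code of your own. Each camera call takes 0.05 s, during which the arm holds its last target. There are 200 camera calls.

### The job

Load the sample carrier into the bench reader: slide the shutter on its sloping face fully open, take the carrier with the flat rectangular tab from the stand, and push its blade through the sprung flap of the port until its collar sits flat on the face. Let go of it there, then press the reader's start button fully down and let it come up again. Leave the knobbed blank in its pocket and do not disturb the bottle or the tip box.

Things in the scene. Friction and masses are not known exactly. Their poses are not given: they have to be found in the camera images.
- reader: Bench reader, fixed white instrument: plinth 270 x 250 mm, 70 mm high, with a tilted head whose sloping grey face is 150 mm along the slope and 240 mm wide. Origin on the bench straight below the port's mouth; x to its rear (away from the robot at yaw 0), z up. Plinth from x = -140 to +130 mm; its clear front ledge from -140 to -65 mm.
- port: Port in the sloping face. Origin at the mouth's centre in the face plane, 160 mm above the bench. z out of the face (28 deg from vertical, up and to the robot side), x up the slope, y level along the face. Mouth 30 (x) x 44 (y) mm, funnels to a throat 20 x 34 mm at 10 mm depth, shut by the flap at 12 mm; then a channel about 20 x 34 mm along -z, floor at 82 mm depth. Face bare but for the shutter.
- flap (a joint): Steel flap 32 x 22 mm hinged on the throat's up-slope edge; 0 = shut, swings inward up to 1.6 rad against a weak spring (one or two newtons at its edge) that always shuts it again. With the carrier home it leans on the blade at about 1.3 to 1.5 rad.
- shutter (a joint): Travel of the flat aluminium shutter along the port's +y, m: 0 = over the mouth and blocking it, 0.070 = fully open (plate then starts 44 mm from the mouth's centre). Starts 0 to 12 mm open, moves with about 2 N, stays where left. Plate 46 (x) x 52 (y) mm, upper side 5 mm out of the face.
- shutter_post (a point): Centre of the top end of the shutter's grip post: grey block 26 (port x) x 12 (port y) mm, standing square to the face on the plate, its top 45 mm out of the face, so 40 mm tall above the plate; 18 mm to the +y side of the plate's centre. Axes as the port's.
- stand: Fixed white block 75 (x) x 165 (y) x 85 mm high with two pockets in its top, 45 mm either side of its centre along y; origin under its centre, on the bench.
- carrier: Loose grey sample carrier, about 90 g: blade 16 (x) x 30 (y) mm, 75 mm long, under a collar 38 x 52 x 5 mm with a rectangular tab 16 (x) x 24 (y) mm, 45 mm tall, on top. Origin at the centre of the collar's underside; z up through the tab. Starts upright in one of the stand's pockets, collar on its top. Alike after a half turn about z. Home: origin and axes y, z (or -y) match the port's.
- carrier_foot (a point): Centre of the lower end of the carrier's blade, 75 mm below the carrier's origin.
- blank: Bystander in the other pocket: a blank with the same collar and blade but a round knob of 30 mm diameter on a thin stem in place of the tab (top 41 mm above the collar's underside). Origin as the carrier's.
- start (a joint): Travel of the start button in m: 0 = up, 0.006 = fully down; a spring, about 5 N fully down, lifts it again.
- start_top (a point): Centre of the top of the start button, a round grey cap of 28 mm diameter in a black housing on the front ledge of the reader's plinth (105 mm in front of the reader's origin and 55 mm to its -y side). Its top is 92 mm above the bench, 10 mm above its housing. Pressed straight down.
- bottle: Bystander: closed white bottle, 68 mm diameter, about 150 mm tall, standing behind the work; origin under it.
- tipbox: Bystander: orange tip box full of pipette tips, 85 x 125 mm, 57 mm tall, standing behind the work; origin under it.
Things that resemble listed ones, but are neither listed nor needed, are in the scene too. What is shaped like the carrier but black or orange is not meant.

How it is judged (in metres and radians):
On the way, in this order (a step that is already met when the one before it is completed fails the run):
1. the shutter is slid open (value of joint shutter above 0.06 m), for 0.1 s.
2. the carrier's blade has pushed the flap open and is in the channel (value of joint flap above 0.5 rad and z of carrier_foot in the frame of port below -0.02 m and angle between the z axis of carrier and the z axis of port, either way round below 0.25 rad), for 0.05 s.
3. the carrier is fully home, collar on the face (distance between carrier and port below 0.0045 m and angle between the z axis of carrier and the z axis of port, either way round below 0.08 rad), for 0.1 s.
4. with the carrier home and let go, the start button is pressed fully down (value of joint start above 0.0048 m and distance between carrier and port below 0.0045 m and contact force between carrier and the fingers below 0.1 N), for 0.05 s.
At the end, for the whole second after the job is handed in: The shutter is open (over 60 mm of its 70), the carrier rests in the port with its collar on the face (origin within 4.5 mm of the port's, axis within 0.08 rad), its blade holding the flap open (over 1.1 rad), still and released, and the start button is up again (all of step 3 and value of joint flap above 1.1 rad and value of joint shutter above 0.06 m and value of joint start below 0.0015 m and linear speed of carrier below 0.01 m/s); the robot touches nothing.
It fails at once if the knobbed blank is disturbed (over 20 mm) (distance of blank from where it was at the start of the episode above 0.02 m).
It fails at once if the bottle is moved (over 25 mm) or tipped (distance of bottle from where it was at the start of the episode above 0.025 m or angle between bottle's own z axis and vertical above 0.4 rad).
It fails at once if the tip box is moved (over 25 mm) (distance of tipbox from where it was at the start of the episode above 0.025 m).
It also fails if it takes over 54 s, if anything falls off the work surface, if the arm or the gripper's body presses on something with over 40 N, if the wrist force passes 120 N, or if a joint passes its speed limit or range.

## Working session

There is one attempt and no reset: what is moved stays moved. The work goes in short steps, Python scripts to look and compute and a tool call to move; the robot and the scene stay as the last step left them, time stands still between calls to the robot, and variables do not carry over. Pictures are saved under pics/ and viewed, about 8 in all and at most 12, crops included, and the job is handed in when it is done.

Besides the shell and the picture viewer there is one more tool, called as name(argument=value, ...), one argument or row to a line, values as JSON. arm_command: Moves the arm, as the interface text tells. Its arguments: {"type":"object","properties":{"moves":{"type":"array","items":{"type":"object","properties":{"xyz":{"type":"array","items":{"type":"number"}},"angular":{"type":"array","items":{"type":"number"}},"gripper":{"type":"number"}}}},"force":{"type":"number"}},"required":["moves"]}

```bash
mkdir -p pics
cat > h.py <<'E'
import numpy as np, cv2, pickle
from plant import bot
def grab(n,tag):
    im=bot.get_image(n); pickle.dump(im,open(f'pics/{tag}.pkl','wb'))
    cv2.imwrite(f'pics/{tag}.png',np.array(im['pixels'])[:,:,::-1]); return im
def load(tag): return pickle.load(open(f'pics/{tag}.pkl','rb'))
def ray(im,u,v,fish=False):
    K=np.array(im['camera_matrix']); a=(u-K[0,2])/K[0,0]; b=(v-K[1,2])/K[1,1]
    if fish:
        r=np.hypot(a,b); d=np.array([np.sin(r)*a/r,np.sin(r)*b/r,np.cos(r)]) if r>0 else np.array([0,0,1.])
    else: d=np.array([a,b,1.])
    d=np.array(im['rotation'])@d; return np.array(im['origin'],float),d/np.linalg.norm(d)
def onz(im,u,v,z,fish=False):
    o,d=ray(im,u,v,fish); return o+d*(z-o[2])/d[2]
def proj(im,p,fish=False):
    K=np.array(im['camera_matrix']); q=np.array(im['rotation']).T@(np.array(p,float)-np.array(im['origin']))
    if fish:
        r=np.hypot(q[0],q[1]); t=np.arctan2(r,q[2]); x,y=q[0]/r*t,q[1]/r*t
    else: x,y=q[0]/q[2],q[1]/q[2]
    return np.round([K[0,0]*x+K[0,2],K[1,1]*y+K[1,2]],1)
def tri(rays):
    A=sum(np.eye(3)-np.outer(d,d) for o,d in rays); b=sum((np.eye(3)-np.outer(d,d))@o for o,d in rays)
    p=np.linalg.solve(A,b); return p,[np.linalg.norm(np.cross(p-o,d)) for o,d in rays]
E
python3 - <<'E'
from h import *
for n in ('top','side','wrist'):
    im=grab(n,n+'0'); print(n,np.array(im['camera_matrix']).round(1).tolist(),np.array(im['origin']).round(),np.array(im['rotation']).round(3).tolist())
a=cv2.imread('pics/top0.png');b=cv2.imread('pics/side0.png')
cv2.imwrite('pics/both.png',np.vstack([a,b])[:, :] if 0 else cv2.resize(np.vstack([a,b]),(480,600)))
print(bot.get_state())
E
```

```text
top [[382.4, 0.0, 321.7], [0.0, 382.4, 201.3], [0.0, 0.0, 1.0]] [ 447. -120.  844.] [[0.007, -0.984, 0.179], [-1.0, -0.007, 0.004], [-0.003, -0.179, -0.984]]
side [[439.9, 0.0, 323.1], [0.0, 439.9, 196.1], [0.0, 0.0, 1.0]] [ 257. -594.  782.] [[0.832, -0.418, 0.366], [-0.555, -0.621, 0.553], [-0.004, -0.663, -0.748]]
wrist [[309.7, 0.0, 318.7], [0.0, 309.7, 196.5], [0.0, 0.0, 1.0]] [137. 615. 373.] [[0.34, 0.893, 0.293], [0.94, -0.323, -0.106], [-0.0, 0.312, -0.95]]
{'t': 0.15, 'joints': array([ 1.12749359e+00,  4.94033039e-01,  1.34597335e+00, -1.12347069e-05,
        1.30247655e+00, -9.54821622e-02]), 'qvel': array([-0.00131051, -0.00299322, -0.00169656,  0.00109783,  0.00079045,
        0.00133813]), 'joint_efforts': array([ 9.42233964e-04, -8.82540751e+01, -3.84069335e+01, -7.80145365e-05,
        7.09885644e-03, -7.89723708e-05]), 'tool_pos': array([212.90812746, 587.33955518, 230.84707064]), 'tool_rot': array([[ 3.40846728e-01,  9.40118806e-01, -3.72079803e-04],
       [ 9.40118461e-01, -3.40846923e-01, -8.08875739e-04],
       [-8.87261550e-04, -7.40964426e-05, -9.99999604e-01]]), 'contact_force': array([-0.4606425 ,  0.11048064, -0.66640152]), 'torque': array([-0.01653983, -0.01547076, -0.00636957]), 'opening': 85.41026633662715}
```

View pics/top0.png

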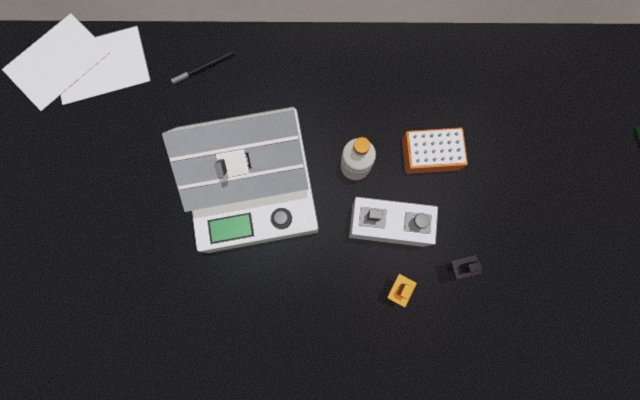

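View pics/side0.png

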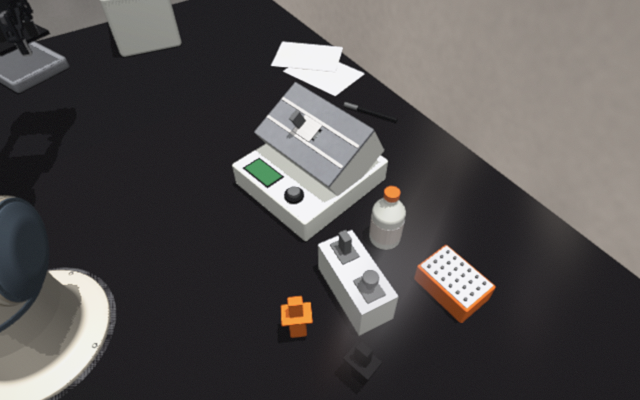

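The top view shows the reader on the left (face around (238,160), shutter plate at (236,163), button at (281,218)). The stand holds a rectangular tab at (374,214) and a round knob at (421,221). The orange (402,290) and black (466,267) lookalikes stand loose on the bench, so they're out. The grey rectangular tab in the stand's left pocket fits the description. I'll enlarge it to confirm.

Run:
```python
from h import *
t=cv2.imread('pics/top0.png');s=cv2.imread('pics/side0.png')
def c(im,x,y,w,h,k):
    o=cv2.resize(im[y:y+h,x:x+w],None,fx=k,fy=k,interpolation=cv2.INTER_CUBIC)
    for i in range(0,w,10): cv2.line(o,(i*k,0),(i*k,4 if (x+i)%50 else 12),(0,0,255),1)
    for i in range(0,h,10): cv2.line(o,(0,i*k),(4 if (y+i)%50 else 12,i*k),(0,0,255),1)
    return o
A=c(t,160,100,160,150,3)[:300*2]; 
B=c(t,345,190,100,60,3)
C=c(s,230,80,160,100,3); D=c(s,310,225,90,100,3)
can=np.zeros((600,800,3),np.uint8)
can[:300,:480]=c(t,160,105,160,100,3); can[:180,490:790]=B
can[300:600,:480]=C[:300]; can[300:600,490:760]=D
cv2.imwrite('pics/crop1.png',can)
```

```text
(no output)
```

View pics/crop1.png

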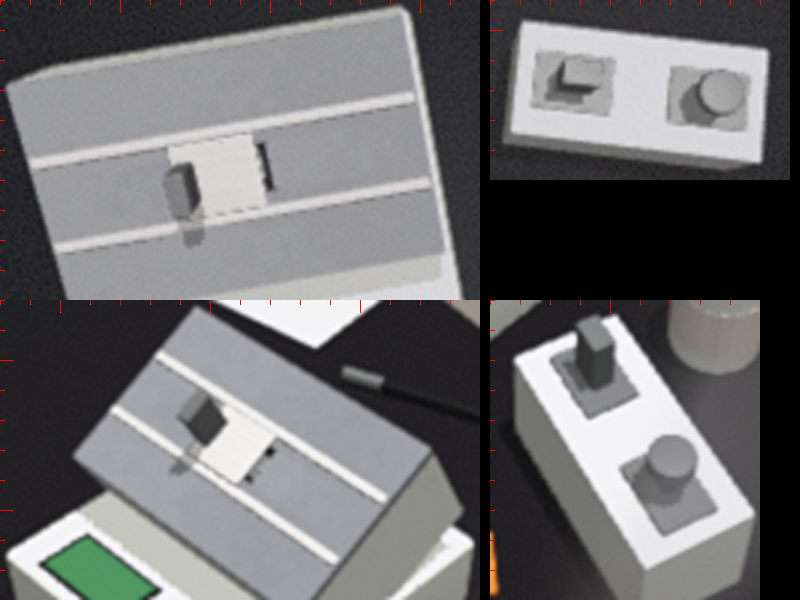

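```bash
python3 - <<'E'
from h import *
t=load('top0'); s=load('side0')
for nm,im in(('top',t),('side',s)):
    g=np.array(im['pixels']).min(2)
    for th in (195,):
        m=(g>th).astype(np.uint8); n,l,st,ce=cv2.connectedComponentsWithStats(m)
        for i in range(1,n):
            if st[i,4]>150:
                cn=max(cv2.findContours((l==i).astype(np.uint8),0,1)[0],key=cv2.contourArea)
                print(nm,st[i].tolist(),cv2.approxPolyDP(cv2.convexHull(cn),2.5,True)[:,0].tolist(), np.round(cv2.minAreaRect(cn)[0],1),np.round(cv2.minAreaRect(cn)[1:2],1))
g=np.array(t['pixels']); print('topcol',[ (p,g[p[1],p[0]].tolist()) for p in [(281,217),(281,212),(374,213),(374,219),(366,222),(421,221),(300,240),(240,160),(200,160)]])
K=lambda u,v:onz(t,u,v,92).round(1)
# button approx
tri1=tri([ray(t,281,216.5),ray(s,294,192)]);print('button',tri1)
cw=[((162.3,133.3),(295,82)),((295,107.5),(374,130)),((307.7,189),(333.3,181))]
for a,b in cw: print('face',tri([ray(t,*a),ray(s,*b)]))
# stand top corners
print('tab top',tri([ray(t,374.5,213),ray(s,344,235)]))
E
python3 - <<'E'
import cv2,numpy as np
t=cv2.imread('pics/top0.png');s=cv2.imread('pics/side0.png')
def c(im,x,y,w,h,k):
    o=cv2.resize(im[y:y+h,x:x+w],None,fx=k,fy=k,interpolation=cv2.INTER_CUBIC)
    for i in range(0,w,5): cv2.line(o,(i*k,0),(i*k,4 if (x+i)%10 else 12),(0,0,255),1)
    for i in range(0,h,5): cv2.line(o,(0,i*k),(4 if (y+i)%10 else 12,i*k),(0,0,255),1)
    return o
can=np.zeros((600,800,3),np.uint8)
can[:300,:400]=c(t,205,140,50,50*3//4+1,8)[:300]; can[:300,400:]=c(s,280,100,50,38,8)[:300]
can[300:,:400]=c(t,260,200,50,38,8)[:300]; can[300:,400:]=c(s,270,175,50,38,8)[:300]
cv2.imwrite('pics/crop2.png',can)
E
```

```text
top [3, 14, 146, 96, 8119] [[148, 80], [40, 109], [3, 69], [70, 14], [136, 27]] [72.1 57.3] [[ 84.6 139.5]]
top [194, 109, 123, 142, 2624] [[294, 109], [316, 228], [199, 250], [194, 219]] [246.4 179.7] [[121.8 121.8]]
top [409, 130, 56, 36, 1359] [[460, 130], [464, 161], [413, 165], [409, 133]] [436.6 147.1] [[32.9 53.8]]
top [170, 136, 128, 25, 375] [[297, 136], [170, 159]] [233.6 148. ] [[  2.9 129.1]]
top [216, 150, 87, 30, 744] [[216, 154], [243, 150], [302, 166], [228, 179]] [259.  160.3] [[27.7 83.1]]
top [352, 198, 85, 46, 1915] [[356, 198], [436, 207], [434, 243], [353, 233]] [394.8 220.2] [[83.2 36.5]]
side [272, 42, 92, 54, 2770] [[272, 63], [283, 42], [341, 47], [363, 73], [335, 95]] [319.9  62.7] [[86.7 46.4]]
side [282, 97, 77, 71, 794] [[283, 97], [358, 145], [341, 167], [294, 135]] [313.3 132. ] [[89.9 29.1]]
side [233, 151, 154, 73, 2008] [[233, 166], [254, 151], [381, 156], [386, 160], [306, 223]] [308.5 188.1] [[152.8  70.1]]
side [375, 202, 30, 21, 388] [[403, 207], [402, 217], [391, 222], [381, 219], [375, 212], [398, 202]] [390.2 213.5] [[17.6 28.3]]
side [319, 2
[... 582 characters left out ...]
 240), [51, 49, 52]), ((240, 160), [215, 214, 210]), ((200, 160), [158, 157, 162])]
button (array([552.64651351, -34.81187746,  85.67095191]), [np.float64(0.978595094657475), np.float64(0.9785950946575531)])
face (array([685.2763207 , 168.18935792, 196.40879557]), [np.float64(0.8825856317174479), np.float64(0.882585631717127)])
face (array([734.84479844, -66.37204746, 193.79808328]), [np.float64(2.708715854437642), np.float64(2.7087158544375294)])
face (array([605.15602602, -92.55843964, 136.76978484]), [np.float64(6.35221401690802), np.float64(6.352214016907844)])
tab top (array([ 553.3115307 , -215.27189758,  134.17527609]), [np.float64(1.3861021315505788), np.float64(1.3861021315506763)])
```

View pics/crop2.png

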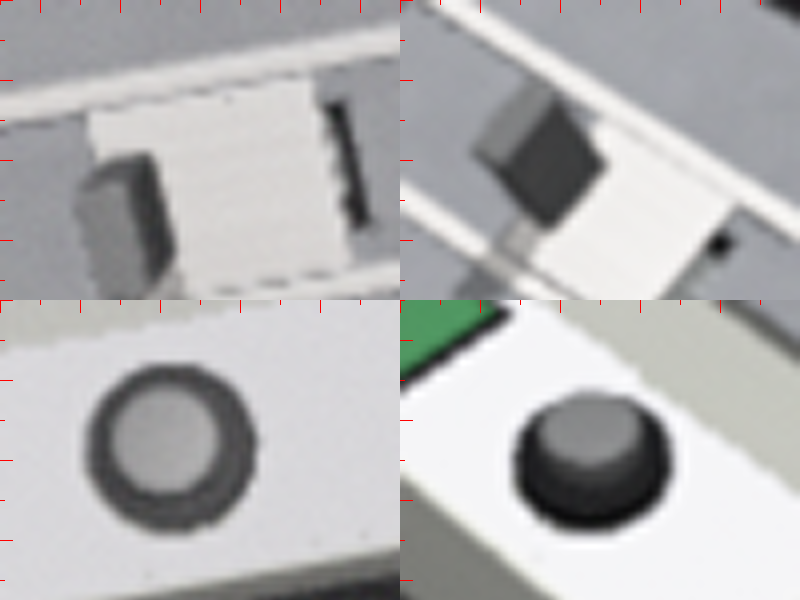

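The crops confirm it: grey rectangular tab in the pocket near the reader, round knob in the other. The start button is at (280.4,217.1) in the top view and (293.8,191) in the side view. The mouth's open -y edge runs (247.8,152.5)-(251,167.8) in the top view.

Run:
```python
from h import *
from scipy.optimize import least_squares
t=load('top0'); s=load('side0'); c,sn=np.cos(np.radians(28)),np.sin(np.radians(28))
def P(x,y,z): return np.array([0,0,160.])+x*np.array([c,0,sn])+y*np.array([0,1,0])+z*np.array([-sn,0,c])
obs=[('btn',t,[-105,-55,92],(280.4,217.1)),('btn',s,[-105,-55,92],(293.75,191)),
('m+',t,P(15,-22,0),(247.75,152.5)),('m-',t,P(-15,-22,0),(251,167.75)),
('UL',t,P(75,120,0),(163.5,133.8)),('UL',s,P(75,120,0),(295,82.5)),('UR',t,P(75,-120,0),(293.5,109.5)),('UR',s,P(75,-120,0),(374,130)),
('LR',t,P(-75,-120,0),(307.7,189)),('LR',s,P(-75,-120,0),(333,180.5)),('pFR',t,[-140,-125,70],(317,232)),('pFL',t,[-140,125,70],(199,250)),('pFL',s,[-140,125,70],(233,166.5)),('pFR',s,[-140,-125,70],(306,223.5))]
def T(q): cy,sy=np.cos(q[2]),np.sin(q[2]); return np.array([[cy,-sy,0],[sy,cy,0],[0,0,1]]),np.array([q[0],q[1],0])
def pr(q,o): R,d=T(q); return proj(o[1],R@o[2]+d)-np.array(o[3])
f=lambda q:np.concatenate([pr(q,o) for o in obs])
r=least_squares(f,[660,20,-.2],loss='soft_l1'); q=r.x;print(q)
for o in obs: print(o[0],pr(q,o))
R,d=T(q); np.save('reader.npy',q)
print('port',R@P(0,0,0)+d,'btn',R@np.array([-105,-55,92])+d)
# post top: port y unknown s
Rp=R@np.array([[c,0,-sn],[0,1,0],[sn,0,c]]); p0=R@P(0,0,0)+d
for im,uv in((t,(205+88/8,140+220/8)),):pass
# plate -y edge on the plane z=5 from top view pixel
for im,uv in((t,(205+333/8,140+165/8)),(s,(280+(685-400)/8,100+250/8))):
    o,dd=ray(im,*uv); n=Rp[:,2]; p=o+dd*((p0+5*n-o)@n)/(dd@n); print('plate -y edge in port',Rp.T@(p-p0))
# stand
for z,im,cs in((85,t,[[356,198],[436.5,207],[434,243.5],[352.5,233.5]]),(85,s,[[349,231],[397.5,295],[364,313.5],[318.5,246]])):
    w=np.array([onz(im,u,v,z) for u,v in cs]);print(w.round(1).tolist(),w.mean(0).round(1),[np.linalg.norm(w[i]-w[i-1]).round(1) for i in range(4)])
for im,k,b in((t,(421,221),0),(s,(370.5,278.5),0)): print('knob z126',onz(im,*k,126))
for im,k in((t,(375,213.3)),(s,(344.5,233.5))): print('tab top z135',onz(im,*k,135))
```

```text
[ 6.6e+02  2.0e+01 -2.0e-01]
btn [-11.    2.6]
btn [-7.35 -6.1 ]
m+ [13.35 -4.  ]
m- [ 8.   -3.55]
UL [ 25.8 -33. ]
UL [33.7  0. ]
UR [25.3 17. ]
UR [ 1.8 17.2]
LR [-2.9 15.6]
LR [-18.9   9.7]
pFR [-16.3  13. ]
pFL [-17.8 -30.2]
pFL [ 15.9 -21.7]
pFR [-23.8  -3.6]
port [660.  20. 160.] btn [546.16619613 -13.04338205  92.        ]
plate -y edge in port [-11.81336159   0.80212885   5.        ]
plate -y edge in port [-9.4402298   9.86280761  5.        ]
[[592.4, -185.7, 85.0], [575.1, -347.3, 85.0], [501.9, -339.0, 85.0], [520.6, -178.1, 85.0]] [ 547.5 -262.5   85. ] [np.float64(72.2), np.float64(162.6), np.float64(73.6), np.float64(162.0)]
[[588.3, -183.7, 85.0], [576.4, -345.5, 85.0], [506.0, -340.7, 85.0], [518.5, -180.1, 85.0]] [ 547.3 -262.5   85. ] [np.float64(69.9), np.float64(162.2), np.float64(70.6), np.float64(161.1)]
knob z126 [ 541.15806966 -304.5091738   126.        ]
knob z126 [ 539.67405411 -310.26472578  126.        ]
tab top z135 [ 553.91811541 -216.65324086  135.        ]
tab top z135 [ 554.29465167 -213.1220663   135.        ]
```

```bash
sed -i 's/return np.round(\(\[K.*\]\),1)/return np.array(\1)/' h.py
cat > fit.py <<'E'
from h import *
from scipy.optimize import least_squares
t=load('top0'); s=load('side0'); c,sn=np.cos(np.radians(28)),np.sin(np.radians(28))
def P(x,y,z): return np.array([0,0,160.])+x*np.array([c,0,sn])+y*np.array([0,1,0])+z*np.array([-sn,0,c])
obs=[('btn',t,[-105,-55,92],(280.4,217.1)),('btn',s,[-105,-55,92],(293.75,191)),
('m+',t,P(15,-22,0),(247.75,152.5)),('m-',t,P(-15,-22,0),(251,167.75)),
('UL',t,P(75,120,0),(163.5,133.8)),('UL',s,P(75,120,0),(295,82.5)),('UR',t,P(75,-120,0),(293.5,109.5)),('UR',s,P(75,-120,0),(374,130)),
('LR',t,P(-75,-120,0),(307.7,189)),('LR',s,P(-75,-120,0),(333,180.5)),('pFR',t,[-140,-125,70],(317,232)),('pFL',t,[-140,125,70],(199,250)),('pFL',s,[-140,125,70],(233,166.5)),('pFR',s,[-140,-125,70],(306,223.5))]
def T(q): cy,sy=np.cos(q[2]),np.sin(q[2]); return np.array([[cy,-sy,0],[sy,cy,0],[0,0,1]]),np.array([q[0],q[1],0])
def pr(q,o): R,d=T(q); return proj(o[1],R@o[2]+d)-np.array(o[3])
f=lambda q:np.concatenate([pr(q,o) for o in obs])
q=least_squares(f,[660,20,.2],loss='soft_l1').x;print(q)
for o in obs: print(o[0],pr(q,o).round(1),end=' ')
R,d=T(q); np.save('reader.npy',q)
Rp=R@np.array([[c,0,-sn],[0,1,0],[sn,0,c]]); p0=R@P(0,0,0)+d
print('\nport',p0,'btn',R@np.array([-105,-55,92])+d)
def onface(im,uv,z):
    o,dd=ray(im,*uv); n=Rp[:,2]; p=o+dd*((p0+z*n-o)@n)/(dd@n); return Rp.T@(p-p0)
for im,uv in((t,(205+333/8,140+165/8)),(s,(280+(685-400)/8,100+250/8))): print('plate -y edge',onface(im,uv,5))
for im,uv in((t,(205+108/8,140+170/8)),): print('post? top upslope edge',onface(im,uv,45))
for im,uv in((t,(205+111/8,140+230/8)),(s,(280+(515-400)/8,100+120/8))): print('post top centre',onface(im,uv,45))
E
python3 fit.py
```

```text
[6.44315289e+02 3.90496541e+01 1.96313066e-01]
btn [ 0.3 -0.3] btn [ 0.4 -0.8] m+ [ 0.1 -0.4] m- [0.5 0. ] UL [-1.9 -0.1] UL [ 0.3 -0.5] UR [0.5 0.2] UR [ 0.3 -0.8] LR [ 1.1 -0.5] LR [-4.   5.5] pFR [ 1.8 -3.4] pFL [-2.3  2. ] pFL [-2.  -2.5] pFR [-0.7  0.7] 
port [644.3152888   39.04965412 160.        ] btn [552.06008741 -35.37465519  92.        ]
plate -y edge [  0.69706788 -16.93801866   5.        ]
plate -y edge [  3.42050445 -13.73074764   5.        ]
post? top upslope edge [15.45086826 24.73966105 45.        ]
post top centre [ 2.49311295 27.35279379 45.        ]
post top centre [-0.40749782 27.0729721  45.        ]
```

```bash
cat >> h.py <<'E'
from scipy.spatial.transform import Rotation as Rn
c28,s28=np.cos(np.radians(28)),np.sin(np.radians(28))
def port():
    q=np.load('reader.npy'); cy,sy=np.cos(q[2]),np.sin(q[2]); R=np.array([[cy,-sy,0],[sy,cy,0],[0,0,1]])
    return np.array([q[0],q[1],160.]),R@np.array([[c28,0,-s28],[0,1,0],[s28,0,c28]])
def down(yaw): c,s=np.cos(yaw),np.sin(yaw); return np.array([[c,s,0],[s,-c,0],[0,0,-1.]])
def ptool(): return port()[1]@np.diag([1,-1,-1.])
def delta(pos,R):
    "total shift (cm) in present tool axes, then in target axes; rotvec (rad) to target"
    st=bot.get_state(); R0=np.array(st['tool_rot']); d=(np.array(pos)-st['tool_pos'])/10
    rv=Rn.from_matrix(R0.T@R).as_rotvec()
    print('t',round(st['t'],2),'pos',np.round(st['tool_pos'],1),'open',round(st['opening'],1),'F',np.round(st['contact_force'],1))
    print('shift now-axes',(R0.T@d).round(2),'target-axes',(R.T@d).round(2),'|d|',np.linalg.norm(d).round(2),'rotvec',rv.round(4),'deg',np.degrees(np.linalg.norm(rv)).round(1))
E
python3 - <<'E'
from h import *
p,R=port()
delta(p+R@[0,0,90],ptool())
E
```

```text
t 0.15 pos [212.9 587.3 230.8] open 85.4 F [-0.5  0.1 -0.7]
shift now-axes [-39.03  55.63  -0.83] target-axes [24.59 62.19 12.1 ] |d| 67.96 rotvec [-0.2503  0.4455  1.0055] deg 64.6
```

arm_command(
  moves=[
    {"xyz": [-2.44,3.48,-0.1],"angular": [0,0,0],"gripper": 255},
    {"xyz": [-2.44,3.48,-0.1],"angular": [0,0,0],"gripper": 255},
    {"xyz": [-2.44,3.48,-0.1],"angular": [0,0,0],"gripper": 255},
    {"xyz": [-2.44,3.48,-0.1],"angular": [0,0,0],"gripper": 255},
    {"xyz": [-2.44,3.48,-0.1],"angular": [0,0,0],"gripper": 255},
    {"xyz": [-2.44,3.48,-0.1],"angular": [0,0,0],"gripper": 255},
    {"xyz": [-2.44,3.48,-0.1],"angular": [0,0,0],"gripper": 255},
    {"xyz": [-2.44,3.48,-0.1],"angular": [0,0,0],"gripper": 255},
    {"xyz": [-2.44,3.48,-0.1],"angular": [0,0,0],"gripper": 255},
    {"xyz": [-2.44,3.48,-0.1],"angular": [0,0,0],"gripper": 255},
  ],
)

```text
t: 1.15
tool_pos: [457.7, 238.0, 241.3]
tool_rot: [[0.341, 0.94, -0.0], [0.94, -0.341, -0.0], [-0.0, -0.0, -1.0]]
contact_force: [-0.1, 0.2, -0.8]
opening: 0.1
```

arm_command(
  moves=[
    {"xyz": [-2.44,3.48,0],"angular": [-0.0278,0.0495,0.1117],"gripper": 255},
    {"xyz": [0,0,0],"angular": [-0.0278,0.0495,0.1117],"gripper": 255},
    {"xyz": [0,0,0],"angular": [-0.0278,0.0495,0.1117],"gripper": 255},
    {"xyz": [0,0,0],"angular": [-0.0278,0.0495,0.1117],"gripper": 255},
    {"xyz": [0,0,0],"angular": [-0.0278,0.0495,0.1117],"gripper": 255},
    {"xyz": [0,0,0],"angular": [-0.0278,0.0495,0.1117],"gripper": 255},
    {"xyz": [0,0,0],"angular": [-0.0278,0.0495,0.1117],"gripper": 255},
    {"xyz": [0,0,0],"angular": [-0.0278,0.0495,0.1117],"gripper": 255},
    {"xyz": [0,0,0],"angular": [-0.0278,0.0495,0.1117],"gripper": 255},
    {"xyz": [0,0,0],"angular": [0,0,0],"gripper": 255},
  ],
)

```text
t: 2.15
tool_pos: [479.9, 204.8, 240.6]
tool_rot: [[0.867, 0.194, 0.459], [0.171, -0.981, 0.092], [0.468, -0.001, -0.883]]
contact_force: [-0.0, -0.3, 0.6]
opening: 0.2
```

Run:
```python
from h import *
p,R=port()
delta(p+R@[0,0,90],ptool())
delta(p+R@[0,-2,15],ptool())
```

```text
t 2.15 pos [479.9 204.8 240.6] open 0.2 F [-0.  -0.3  0.6]
shift now-axes [ 7.63 19.45  4.14] target-axes [ 7.6  19.46  4.17] |d| 21.3 rotvec [-0.0008  0.0011 -0.0015] deg 0.1
t 2.15 pos [479.9 204.8 240.6] open 0.2 F [-0.  -0.3  0.6]
shift now-axes [ 7.64 19.66 11.64] target-axes [ 7.6  19.66 11.67] |d| 24.09 rotvec [-0.0008  0.0011 -0.0015] deg 0.1
```

arm_command(
  moves=[
    {"xyz": [1.52,3.93,0.83],"gripper": 255,"angular": [0,0,0]},
    {"xyz": [1.52,3.93,0.83],"gripper": 255,"angular": [0,0,0]},
    {"xyz": [1.52,3.93,0.83],"gripper": 255,"angular": [0,0,0]},
    {"xyz": [1.52,3.93,0.83],"gripper": 255,"angular": [0,0,0]},
    {"xyz": [1.52,3.93,0.83],"gripper": 255,"angular": [0,0,0]},
    {"xyz": [0,0,0],"gripper": 255,"angular": [0,0,0]},
  ],
)

```text
t: 2.75
tool_pos: [608.7, 25.0, 240.9]
tool_rot: [[0.864, 0.199, 0.462], [0.177, -0.98, 0.092], [0.471, 0.002, -0.882]]
contact_force: [0.5, -0.0, 1.3]
opening: 0.3
```

Run:
```python
from h import *
p,R=port()
im=grab('wrist','w1'); delta(p+R@[0,-2,15],ptool())
for n,l in dict(mouth=[0,0,0],postc=[0,27.2,45],tcp2=[0,-2,15],plate=[23,-16.8,5],plate2=[-23,-16.8,5]).items(): print(n,proj(im,p+R@l,True).round(1))
```

```text
t 2.8 pos [606.7  26.8 240.3] open 0.4 F [-0.4  0.8 -0.2]
shift now-axes [-0.31 -0.26  7.44] target-axes [-0.31 -0.26  7.44] |d| 7.45 rotvec [-0.001 -0.     0.004] deg 0.2
mouth [312.8 194.3]
postc [311.7 174.6]
tcp2 [312.5 203.1]
plate [342.  216.7]
plate2 [283.7 216.4]
```

View pics/w1.png

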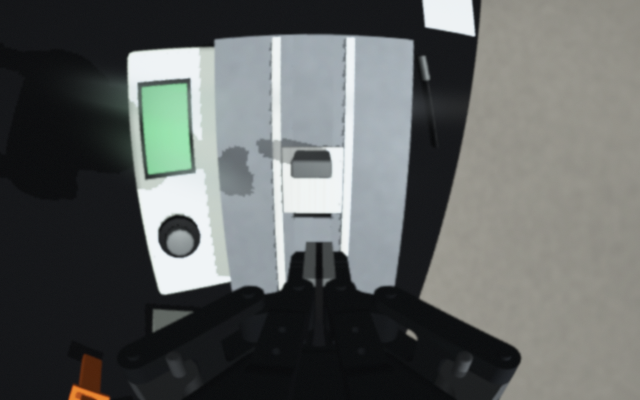

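The wrist view shows the post at (312,165), the plate's -y edge at v≈213 with the mouth sliver just below it, and the closed fingers at (318,260) on the post's -y side. The way down is clear.

arm_command(
  moves=[
    {"xyz": [-0.1,-0.1,2.5],"gripper": 255,"angular": [0,0,0]},
    {"xyz": [-0.1,-0.1,2.5],"gripper": 255,"angular": [0,0,0]},
    {"xyz": [-0.1,-0.1,2.4],"gripper": 255,"angular": [0,0,0]},
    {"xyz": [0,-1.0,0],"gripper": 255,"angular": [0,0,0]},
    {"xyz": [0,-1.0,0],"gripper": 255,"angular": [0,0,0]},
    {"xyz": [0,-1.0,0],"gripper": 255,"angular": [0,0,0]},
  ],
)

```text
t: 3.4
tool_pos: [629.4, 69.0, 173.1]
tool_rot: [[0.865, 0.202, 0.458], [0.179, -0.979, 0.094], [0.468, 0.001, -0.884]]
contact_force: [1.1, -2.8, -2.1]
opening: 0.3
```

Run:
```python
from h import *
p,R=port(); s=bot.get_state(); print('TCP in port',(R.T@(s['tool_pos']-p)).round(1),'F port',(R.T@s['contact_force']).round(1))
```

```text
TCP in port [-1.6 32.3 15.7] F port [-0.5 -2.9 -2.1]
```

arm_command(
  moves=[
    {"xyz": [0,-0.8,0],"gripper": 255,"angular": [0,0,0]},
    {"xyz": [0,-0.8,0],"gripper": 255,"angular": [0,0,0]},
    {"xyz": [0,-0.8,0],"gripper": 255,"angular": [0,0,0]},
    {"xyz": [0,-0.7,0],"gripper": 255,"angular": [0,0,0]},
    {"xyz": [0,-0.4,0],"gripper": 255,"angular": [0,0,0]},
    {"xyz": [0,-0.2,0],"gripper": 255,"angular": [0,0,0]},
    {"xyz": [0,0,0],"gripper": 255,"angular": [0,0,0]},
  ],
)

```text
t: 4.1
tool_pos: [622.6, 104.4, 173.6]
tool_rot: [[0.866, 0.197, 0.46], [0.174, -0.98, 0.093], [0.469, -0.0, -0.883]]
contact_force: [-0.3, -0.2, -0.1]
opening: 0.0
```

Run:
```python
from h import *
p,R=port(); s=bot.get_state(); print('TCP in port',(R.T@(s['tool_pos']-p)).round(1),'F port',(R.T@s['contact_force']).round(1))
```

```text
TCP in port [-1.2 68.3 16. ] F port [-0.4 -0.2  0.1]
```

arm_command(
  moves=[
    {"xyz": [0,-0.2,0],"gripper": 255,"angular": [0,0,0]},
    {"xyz": [0,-0.2,0],"gripper": 255,"angular": [0,0,0]},
    {"xyz": [0,0,0],"gripper": 255,"angular": [0,0,0]},
  ],
)

```text
t: 4.4
tool_pos: [621.9, 108.1, 173.6]
tool_rot: [[0.866, 0.197, 0.46], [0.174, -0.98, 0.093], [0.469, -0.0, -0.883]]
contact_force: [-0.7, -0.8, 0.3]
opening: -0.1
```

arm_command(
  moves=[
    {"xyz": [0,0.5,-2],"gripper": 255,"angular": [0,0,0]},
    {"xyz": [0,1.5,-4],"gripper": 0,"angular": [0,0,0]},
    {"xyz": [0,3.0,-2],"gripper": 0,"angular": [0,0,0]},
    {"xyz": [0,3,0],"gripper": 0,"angular": [0,0,0]},
    {"xyz": [0,0,0],"gripper": 0,"angular": [0,0,0]},
    {"xyz": [0,0,0],"gripper": 0,"angular": [0,0,0]},
  ],
)

```text
t: 5.0
tool_pos: [600.7, 21.6, 244.1]
tool_rot: [[0.866, 0.195, 0.46], [0.172, -0.981, 0.092], [0.469, -0.0, -0.883]]
contact_force: [0.3, 0.3, 0.9]
opening: 72.2
```

Run:
```python
from h import *
p,R=port(); s=bot.get_state(); print('TCP in port',(R.T@(s['tool_pos']-p)).round(1))
w=grab('wrist','w2'); t=grab('top','top2')
for n,l in dict(m1=[15,22,0],m2=[15,-22,0],m3=[-15,-22,0],m4=[-15,22,0],pl=[23,44,5],pl2=[-23,44,5],post=[0,88,45]).items(): print(n,proj(w,p+R@l,True).round(1),proj(t,p+R@l).round(1))
a=cv2.imread('pics/w2.png');b=cv2.imread('pics/top2.png')
def c(im,x,y,w,h,k):
    o=cv2.resize(im[y:y+h,x:x+w],None,fx=k,fy=k,interpolation=cv2.INTER_CUBIC)
    for i in range(0,w,5): cv2.line(o,(i*k,0),(i*k,4 if (x+i)%10 else 12),(0,0,255),1)
    for i in range(0,h,5): cv2.line(o,(0,i*k),(4 if (y+i)%10 else 12,i*k),(0,0,255),1)
    return o
can=np.zeros((600,800,3),np.uint8)
can[:,:480]=c(a,260,100,120,150,4); can[:200,490:800]=c(b,205,135,62,40,5)
can[200:,490:]=cv2.resize(a,(310,194))[:].repeat(1,0)[:400] if 0 else 0
o=cv2.resize(a,(310,194)); can[210:404,490:800]=o
cv2.imwrite('pics/crop3.png',can)
```

```text
TCP in port [-1.3 -8.6 95.9]
m1 [339.8 162.9] [224.2 156.4]
m2 [338.7 215.2] [247.8 152.1]
m3 [302.4 215.2] [251.5 167.8]
m4 [301.6 162.9] [228.2 172.1]
pl [351.2 136. ] [210.7 154.8]
pl2 [290.3 135.9] [217.1 179. ]
post [321.3  73.2] [184.6 176.5]
```

View pics/crop3.png

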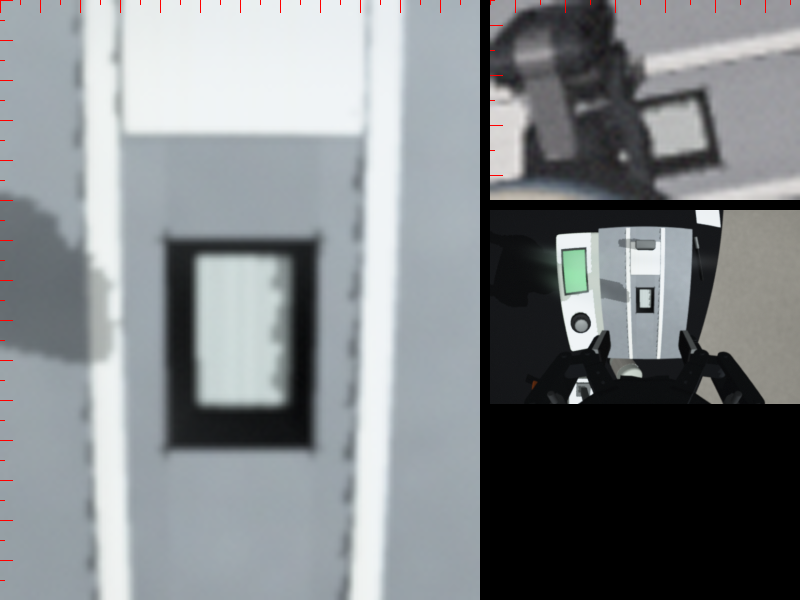

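The shutter is open: plate edge at v≈133. The mouth corners in the wrist view, (301,159.5)-(340,159.3)-(338.5,212.3)-(302,212.3), sit 3 px from prediction, about 2.6 mm in +y. The top view agrees with the fit, so I'll split the difference at 1.3 mm, which the touch position also supports. Next I'll check the bottle's clearance and plan the pick.

Run:
```python
from h import *
q=np.load('reader.npy'); q[:2]+=1.3*np.array([-np.sin(q[2]),np.cos(q[2])]); np.save('reader.npy',q); print(q)
t=load('top0'); s=load('side0')
print('cap',tri([ray(t,361,146),ray(s,391.5,192)]))
st=bot.get_state()
yaw=-0.094
p=np.array([552.5,-217,230]); delta(p,down(yaw))
```

```text
[6.44061718e+02 4.03246842e+01 1.96313066e-01]
cap (array([ 681.15657158, -190.67442772,  148.76463293]), [np.float64(0.4363744206517649), np.float64(0.43637442065178567)])
t 5.1 pos [600.5  22.7 243.7] open 84.6 F [-0.8  0.6  0.5]
shift now-axes [-8.96 22.56 -3.22] target-axes [-2.52 24.32  1.37] |d| 24.49 rotvec [-0.0719 -0.484   0.2863] deg 32.5
```

arm_command(
  moves=[
    {"xyz": [0,0,-0.5],"angular": [-0.018,-0.121,0.0716],"gripper": 75},
    {"xyz": [0,0,0],"angular": [-0.018,-0.121,0.0716],"gripper": 75},
    {"xyz": [0,0,0],"angular": [-0.018,-0.121,0.0716],"gripper": 75},
    {"xyz": [0,0,0],"angular": [-0.018,-0.121,0.0716],"gripper": 75},
    {"xyz": [-0.42,4.05,0.28],"angular": [0,0,0],"gripper": 75},
    {"xyz": [-0.42,4.05,0.28],"angular": [0,0,0],"gripper": 75},
    {"xyz": [-0.42,4.05,0.28],"angular": [0,0,0],"gripper": 75},
    {"xyz": [-0.42,4.05,0.28],"angular": [0,0,0],"gripper": 75},
    {"xyz": [-0.42,4.05,0.28],"angular": [0,0,0],"gripper": 75},
    {"xyz": [-0.42,2.0,0.28],"angular": [0,0,0],"gripper": 75},
  ],
)

```text
t: 6.1
tool_pos: [553.5, -199.1, 230.1]
tool_rot: [[0.996, -0.089, 0.007], [-0.089, -0.996, 0.001], [0.007, -0.001, -1.0]]
contact_force: [0.6, -0.5, -0.4]
opening: 60.6
```

arm_command(
  moves=[
    {"xyz": [0,0,0],"angular": [0,0,0],"gripper": 75},
    {"xyz": [0,0,0],"angular": [0,0,0],"gripper": 75},
  ],
)

```text
t: 6.3
tool_pos: [553.9, -196.5, 230.3]
tool_rot: [[0.996, -0.089, 0.007], [-0.089, -0.996, 0.002], [0.007, -0.002, -1.0]]
contact_force: [-0.1, -0.1, 0.2]
opening: 60.4
```

Run:
```python
from h import *
w=grab('wrist','w3'); delta([552.5,-217,97],down(-0.094))
Y=-.094; R=np.array([[np.cos(Y),-np.sin(Y),0],[np.sin(Y),np.cos(Y),0],[0,0,1]])
c=np.array([552.5,-217,85])
for l in ([8,12,50],[8,-12,50],[-8,-12,50],[-8,12,50],[19,26,5],[19,-26,5],[-19,-26,5],[-19,26,5]): print(l,proj(w,c+R@l,True).round(1))
a=cv2.imread('pics/w3.png'); k=4;x,y=240,120
o=cv2.resize(a[y:y+150,x:x+180],None,fx=k,fy=k,interpolation=cv2.INTER_CUBIC)
for i in range(0,180,5): cv2.line(o,(i*k,0),(i*k,4 if i%10 else 12),(0,0,255),1)
for i in range(0,150,5): cv2.line(o,(0,i*k),(4 if i%10 else 12,i*k),(0,0,255),1)
cv2.imwrite('pics/crop4.png',o)
```

```text
t 6.35 pos [ 554.1 -196.1  230.5] open 60.3 F [-0.9 -0.3 -0.9]
shift now-axes [-0.07  2.13 13.34] target-axes [ 0.04  2.1  13.35] |d| 13.51 rotvec [-0.0024 -0.0071  0.0056] deg 0.5
[8, 12, 50] [328.5 210.2]
[8, -12, 50] [328.  236.7]
[-8, -12, 50] [309.1 236.7]
[-8, 12, 50] [308.9 210.2]
[19, 26, 5] [338.5 179.6]
[19, -26, 5] [337.2 230. ]
[-19, -26, 5] [299.2 230. ]
[-19, 26, 5] [298.3 179.5]
```

View pics/crop4.png

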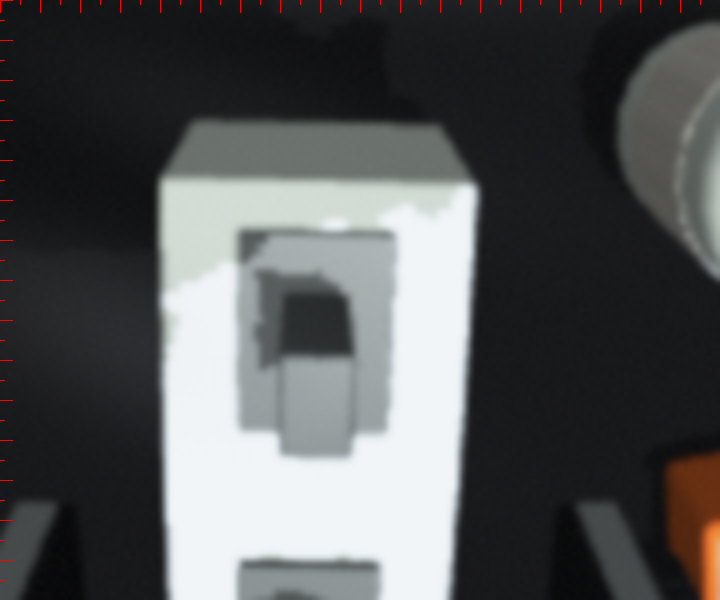

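The tab top is at (310,209)-(329,234) in the wrist view and the collar matches its size. Both are within 2 px of prediction, and the orange tip box and bottle are off to the right. Going down and gripping.

arm_command(
  moves=[
    {"xyz": [0.09,2.05,0],"angular": [-0.002,-0.007,0.02],"gripper": 75},
    {"xyz": [0,0,3.3],"angular": [0,0,0],"gripper": 75},
    {"xyz": [0,0,3.3],"angular": [0,0,0],"gripper": 75},
    {"xyz": [0,0,3.3],"angular": [0,0,0],"gripper": 75},
    {"xyz": [0,0,2.5],"angular": [0,0,0],"gripper": 75},
    {"xyz": [0,0,1],"angular": [0,0,0],"gripper": 75},
    {"xyz": [0,0,0],"angular": [0,0,0],"gripper": 75},
    {"xyz": [0,0,0],"angular": [0,0,0],"gripper": 75},
  ],
)

```text
t: 7.15
tool_pos: [553.8, -217.8, 97.7]
tool_rot: [[0.994, -0.109, 0.002], [-0.109, -0.994, -0.001], [0.002, 0.0, -1.0]]
contact_force: [0.3, 0.5, -0.0]
opening: 60.3
```

arm_command(
  moves=[
    {"xyz": [0,0,0],"angular": [0,0,0],"gripper": 255},
    {"xyz": [0,0,0],"angular": [0,0,0],"gripper": 255},
    {"xyz": [0,0,0],"angular": [0,0,0],"gripper": 255},
    {"xyz": [0,0,0],"angular": [0,0,0],"gripper": 255},
    {"xyz": [0,0,0],"angular": [0,0,0],"gripper": 255},
    {"xyz": [0,0,0],"angular": [0,0,0],"gripper": 255},
  ],
  force=60,
)

```text
t: 7.75
tool_pos: [553.4, -217.9, 97.4]
tool_rot: [[0.994, -0.109, 0.002], [-0.109, -0.994, -0.0], [0.002, 0.0, -1.0]]
contact_force: [0.1, 0.7, 7.6]
opening: 15.6
```

arm_command(
  moves=[
    {"xyz": [0,0,-1],"angular": [0,0,0],"gripper": 255},
    {"xyz": [0,0,-4],"angular": [0,0,0],"gripper": 255},
    {"xyz": [0,0,-4],"angular": [0,0,0],"gripper": 255},
    {"xyz": [0,0,-4],"angular": [0,0,0],"gripper": 255},
    {"xyz": [0,0,-4],"angular": [0,0,0],"gripper": 255},
    {"xyz": [0,0,0],"angular": [0,0,0],"gripper": 255},
    {"xyz": [0,0,0],"angular": [0,0,0],"gripper": 255},
  ],
)

```text
t: 8.45
tool_pos: [553.1, -217.8, 267.9]
tool_rot: [[0.994, -0.109, 0.002], [-0.109, -0.994, -0.001], [0.002, 0.001, -1.0]]
contact_force: [0.0, 0.7, -1.3]
opening: 15.2
```

Run:
```python
from h import *
p,R=port(); delta(p+R@[0,-1.4,120],ptool())
```

```text
t 8.45 pos [ 553.1 -217.8  267.9] open 15.2 F [ 0.   0.7 -1.3]
shift now-axes [  0.9  -24.82   0.18] target-axes [  7.26 -23.4    4.07] |d| 24.83 rotvec [ 0.0756  0.4825 -0.299 ] deg 32.8
```

arm_command(
  moves=[
    {"xyz": [0,0,0],"angular": [0.0189,0.1206,-0.0747],"gripper": 255},
    {"xyz": [0,0,0],"angular": [0.0189,0.1206,-0.0747],"gripper": 255},
    {"xyz": [0,0,0],"angular": [0.0189,0.1206,-0.0747],"gripper": 255},
    {"xyz": [0,0,0],"angular": [0.0189,0.1206,-0.0747],"gripper": 255},
    {"xyz": [1.21,-3.9,0.6],"angular": [0,0,0],"gripper": 255},
    {"xyz": [1.21,-3.9,0.6],"angular": [0,0,0],"gripper": 255},
    {"xyz": [1.21,-3.9,0.6],"angular": [0,0,0],"gripper": 255},
    {"xyz": [1.21,-3.9,0.6],"angular": [0,0,0],"gripper": 255},
    {"xyz": [1.21,-3.9,0.6],"angular": [0,0,0],"gripper": 255},
    {"xyz": [1.21,-3.9,0.6],"angular": [0,0,0],"gripper": 255},
  ],
)

```text
t: 9.45
tool_pos: [589.0, 29.6, 267.0]
tool_rot: [[0.881, 0.183, 0.436], [0.16, -0.983, 0.089], [0.445, -0.009, -0.895]]
contact_force: [0.7, -0.6, -1.3]
opening: 15.2
```

arm_command(
  moves=[
    {"xyz": [0,0,0],"angular": [0,0,0],"gripper": 255},
    {"xyz": [0,0,0],"angular": [0,0,0],"gripper": 255},
    {"xyz": [0,0,0],"angular": [0,0,0],"gripper": 255},
  ],
)

```text
t: 9.75
tool_pos: [589.4, 27.4, 267.5]
tool_rot: [[0.881, 0.183, 0.437], [0.16, -0.983, 0.089], [0.446, -0.008, -0.895]]
contact_force: [0.0, -0.5, -1.9]
opening: 14.8
```

Run:
```python
from h import *
p,R=port(); delta(p+R@[0,-1.4,107],ptool())
w=grab('wrist','w4')
st=bot.get_state(); T=np.array(st['tool_rot']); tp=np.array(st['tool_pos'])
# predicted with offset: carrier origin = TCP + tool(0,-1.4,12.4)
for l in ([8,-15-1.4,87.4],[-8,-15-1.4,87.4],[8,15-1.4,87.4],[19,-26-1.4,12.4],[-19,-26-1.4,12.4]): print('blade/collar',l,proj(w,tp+T@l,True).round(1))
for l in ([15,22,0],[15,-22,0],[-15,-22,0],[-15,22,0]): print('mouth',l,proj(w,p+R@l,True).round(1))
a=cv2.imread('pics/w4.png'); k=4;x,y=230,130
o=cv2.resize(a[y:y+150,x:x+180],None,fx=k,fy=k,interpolation=cv2.INTER_CUBIC)
for i in range(0,180,5): cv2.line(o,(i*k,0),(i*k,4 if i%10 else 12),(0,0,255),1)
for i in range(0,150,5): cv2.line(o,(0,i*k),(4 if i%10 else 12,i*k),(0,0,255),1)
cv2.imwrite('pics/crop5.png',o)
```

```text
t 9.75 pos [589.4  27.4 267.5] open 14.8 F [ 0.  -0.5 -1.9]
shift now-axes [-0.05 -0.06  1.43] target-axes [-0.09 -0.06  1.43] |d| 1.43 rotvec [-0.0015  0.0267 -0.015 ] deg 1.8
blade/collar [8, -16.4, 87.4] [329.7 183.8]
blade/collar [-8, -16.4, 87.4] [308.9 183.8]
blade/collar [8, 13.6, 87.4] [329.3 219.9]
blade/collar [19, -27.4, 12.4] [355.5 202.3]
blade/collar [-19, -27.4, 12.4] [283.8 202.2]
mouth [15, 22, 0] [338.5 164.3]
mouth [15, -22, 0] [338.3 211.7]
mouth [-15, -22, 0] [305.4 211.9]
mouth [-15, 22, 0] [304.  164.6]
```

View pics/crop5.png

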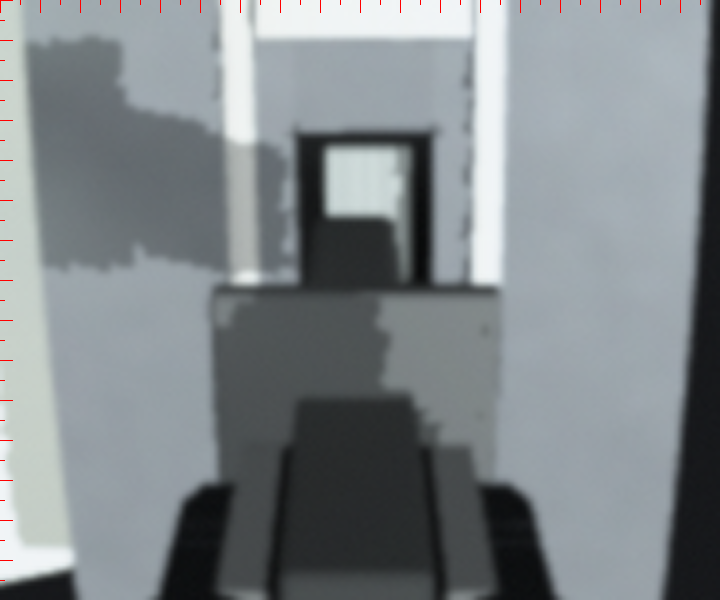

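The wrist view shows the blade's foot edge at (308-328,184.5), the collar at u 283-355, and the mouth's upper corners at (304,163) and (338,163). The carrier sits true in the grip. A tilt fix of 0.027 rad and about 1.5 mm in +y are still needed. I'll approach closer and check again.

arm_command(
  moves=[
    {"xyz": [0,0,0],"angular": [-0.0015,0.0267,-0.015],"gripper": 255},
    {"xyz": [-0.09,-0.2,1.0],"angular": [0,0,0],"gripper": 255},
    {"xyz": [0,0,1.2],"angular": [0,0,0],"gripper": 255},
    {"xyz": [0,0,0],"angular": [0,0,0],"gripper": 255},
    {"xyz": [0,0,0],"angular": [0,0,0],"gripper": 255},
  ],
)

```text
t: 10.3
tool_pos: [599.0, 31.6, 247.8]
tool_rot: [[0.866, 0.195, 0.461], [0.172, -0.981, 0.092], [0.47, -0.0, -0.883]]
contact_force: [0.3, 0.1, -1.2]
opening: 15.3
```

Run:
```python
from h import *
p,R=port(); delta(p+R@[0,0.1,98],ptool())
w=grab('wrist','w5')
st=bot.get_state(); T=np.array(st['tool_rot']); tp=np.array(st['tool_pos'])
for l in ([8,-15-.8,87.4],[-8,-15-.8,87.4],[19,-26-.8,12.4],[-19,-26-.8,12.4]): print('blade/collar',l,proj(w,tp+T@l,True).round(1))
for l in ([15,22,0],[15,-22,0],[-15,-22,0],[-15,22,0]): print('mouth',l,proj(w,p+R@l,True).round(1))
a=cv2.imread('pics/w5.png'); k=6;x,y=275,145
o=cv2.resize(a[y:y+70,x:x+100],None,fx=k,fy=k,interpolation=cv2.INTER_CUBIC)
for i in range(0,100,5): cv2.line(o,(i*k,0),(i*k,4 if i%10 else 12),(0,0,255),1)
for i in range(0,70,5): cv2.line(o,(0,i*k),(4 if i%10 else 12,i*k),(0,0,255),1)
cv2.imwrite('pics/crop6.png',o)
```

```text
t 10.3 pos [599.   31.6 247.8] open 15.3 F [ 0.3  0.1 -1.2]
shift now-axes [-0.07  0.02  0.11] target-axes [-0.07  0.02  0.11] |d| 0.13 rotvec [-0.0002 -0.0002  0.    ] deg 0.0
blade/collar [8, -15.8, 87.4] [329.9 184. ]
blade/collar [-8, -15.8, 87.4] [309.1 184. ]
blade/collar [19, -26.8, 12.4] [355.7 202.6]
blade/collar [-19, -26.8, 12.4] [283.9 202.6]
mouth [15, 22, 0] [336.9 172.9]
mouth [15, -22, 0] [335.9 223.5]
mouth [-15, -22, 0] [300.5 223.5]
mouth [-15, 22, 0] [299.5 172.9]
```

View pics/crop6.png

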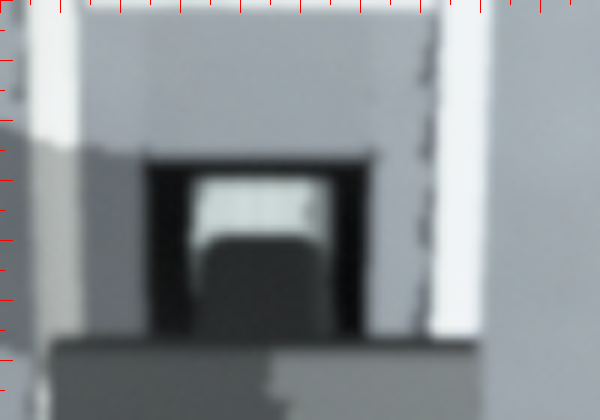

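Mouth at u 299.5-336.7 with its top at v 171.7, blade foot at u 308.5-329.5, v 184.5. They're aligned within about 1 mm apart from 0.7 mm in x. Inserting.

arm_command(
  moves=[
    {"xyz": [-0.07,0,0.6],"angular": [0,0,0],"gripper": 255},
    {"xyz": [0,0,0.6],"angular": [0,0,0],"gripper": 255},
    {"xyz": [0,0,0.6],"angular": [0,0,0],"gripper": 255},
    {"xyz": [0,0,0.6],"angular": [0,0,0],"gripper": 255},
    {"xyz": [0,0,0.6],"angular": [0,0,0],"gripper": 255},
    {"xyz": [0,0,0.6],"angular": [0,0,0],"gripper": 255},
    {"xyz": [0,0,0],"angular": [0,0,0],"gripper": 255},
  ],
)

```text
t: 11.05
tool_pos: [614.7, 35.1, 215.3]
tool_rot: [[0.866, 0.196, 0.46], [0.173, -0.981, 0.092], [0.469, -0.0, -0.883]]
contact_force: [-2.7, -1.0, -3.0]
opening: 15.3
```

```bash
cat > chk.py <<'E'
from h import *
p,R=port(); s=bot.get_state(); print('TCP in port',(R.T@(s['tool_pos']-p)).round(1),'F port',(R.T@s['contact_force']).round(1),'M',np.round(s['torque'],2),'open',round(s['opening'],1),s['t'])
E
python3 chk.py
```

```text
TCP in port [-0.4  0.6 62.8] F port [-3.9 -0.4 -1.3] M [-0.16  0.89 -0.01] open 15.3 11.05
```

arm_command(
  moves=[
    {"xyz": [0,0,0.8],"angular": [0,0,0],"gripper": 255},
    {"xyz": [0,0,0.8],"angular": [0,0,0],"gripper": 255},
    {"xyz": [0,0,0.8],"angular": [0,0,0],"gripper": 255},
    {"xyz": [0,0,0.8],"angular": [0,0,0],"gripper": 255},
    {"xyz": [0,0,0.8],"angular": [0,0,0],"gripper": 255},
    {"xyz": [0,0,0.5],"angular": [0,0,0],"gripper": 255},
    {"xyz": [0,0,0],"angular": [0,0,0],"gripper": 255},
    {"xyz": [0,0,0],"angular": [0,0,0],"gripper": 255},
  ],
)

```text
t: 11.85
tool_pos: [635.6, 39.1, 176.6]
tool_rot: [[0.865, 0.196, 0.462], [0.173, -0.981, 0.092], [0.471, 0.0, -0.882]]
contact_force: [-0.7, -0.5, -3.3]
opening: 15.2
```

```bash
python3 chk.py
```

```text
TCP in port [ 0.3  0.4 18.7] F port [-2.2 -0.4 -2.6] M [-0.15  0.68  0.01] open 15.2 11.85
```

Low forces, with about 6 mm to go. I'll press slowly until the collar seats.

arm_command(
  moves=[
    {"xyz": [0,0,0.3],"angular": [0,0,0],"gripper": 255},
    {"xyz": [0,0,0.2],"angular": [0,0,0],"gripper": 255},
    {"xyz": [0,0,0.15],"angular": [0,0,0],"gripper": 255},
    {"xyz": [0,0,0.1],"angular": [0,0,0],"gripper": 255},
    {"xyz": [0,0,0],"angular": [0,0,0],"gripper": 255},
  ],
)

```text
t: 12.35
tool_pos: [638.7, 39.7, 171.4]
tool_rot: [[0.865, 0.196, 0.463], [0.173, -0.981, 0.092], [0.472, 0.001, -0.882]]
contact_force: [-21.2, -3.4, 26.6]
opening: 15.4
```

```bash
python3 chk.py
```

```text
TCP in port [ 0.6  0.4 12.5] F port [-6.5  0.8 33.5] M [-0.43  1.45 -0.1 ] open 15.4 12.35
```

Seated: 33 N along the port's axis at the expected depth, TCP z 12.5. Release, back off, and look.

arm_command(
  moves=[
    {"xyz": [0,0,-0.1],"angular": [0,0,0],"gripper": 255},
    {"xyz": [0,0,0],"angular": [0,0,0],"gripper": 75},
    {"xyz": [0,0,0],"angular": [0,0,0],"gripper": 75},
    {"xyz": [0,0,0],"angular": [0,0,0],"gripper": 75},
    {"xyz": [0,0,-2],"angular": [0,0,0],"gripper": 75},
    {"xyz": [0,0,-4],"angular": [0,0,0],"gripper": 75},
    {"xyz": [0,0,-4],"angular": [0,0,0],"gripper": 75},
    {"xyz": [0,0,0],"angular": [0,0,0],"gripper": 255},
    {"xyz": [0,0,0],"angular": [0,0,0],"gripper": 255},
  ],
)

```text
t: 13.25
tool_pos: [592.9, 30.4, 260.2]
tool_rot: [[0.864, 0.195, 0.464], [0.173, -0.981, 0.091], [0.473, 0.001, -0.881]]
contact_force: [0.9, -0.4, -1.2]
opening: 32.2
```

Run:
```python
from h import *
exec(open('chk.py').read())
w=grab('wrist','w6'); s=grab('side','s6')
q=p+R@[0,1,0]
for l in ([19,26,5],[19,-26,5],[-19,-26,5],[-19,26,5],[8,12,50],[8,-12,50]): print(l,proj(w,q+R@l,True).round(1),proj(s,q+R@l).round(1))
q=np.load('reader.npy'); cy,sy=np.cos(q[2]),np.sin(q[2])
b=np.array([q[0]+cy*-105+sy*55,q[1]+sy*-105-cy*55,92]); print('button',b); delta(b+[0,0,40],down(q[2]))
print('button by wrist',proj(w,b,True))
a=cv2.imread('pics/w6.png');b=cv2.imread('pics/s6.png')
can=np.zeros((600,800,3),np.uint8)
can[:,:480]=cv2.resize(a[80:280,220:380],(480,600),interpolation=2); can[:,480:]=cv2.resize(b[80:180,270:323],(320,600),interpolation=2)
cv2.imwrite('pics/crop7.png',can)
```

```text
TCP in port [  1.    0.2 112.9] F port [ 0.1 -0.5 -1.4] M [-0.03  0.21 -0.02] open 32.2 13.25
[19, 26, 5] [340.4 164.3] [306.7 117. ]
[19, -26, 5] [339.1 222.5] [323.4 127.8]
[-19, -26, 5] [295.8 222.5] [312.3 141.5]
[-19, 26, 5] [294.4 164.3] [295.9 130.4]
[8, 12, 50] [328.9 197.6] [300.1 113.4]
[8, -12, 50] [328.5 229. ] [308.  118.5]
button [551.8065165  -34.09962507  92.        ]
t 13.35 pos [592.5  30.6 258.4] open 17.0 F [-0.1  0.3 -0.1]
shift now-axes [-10.58   5.55   8.69] target-axes [-5.26  5.55 12.64] |d| 14.77 rotvec [-1.000e-04 -4.894e-01  5.000e-04] deg 28.0
button by wrist [194.46171399 242.40165479]
```

View pics/crop7.png

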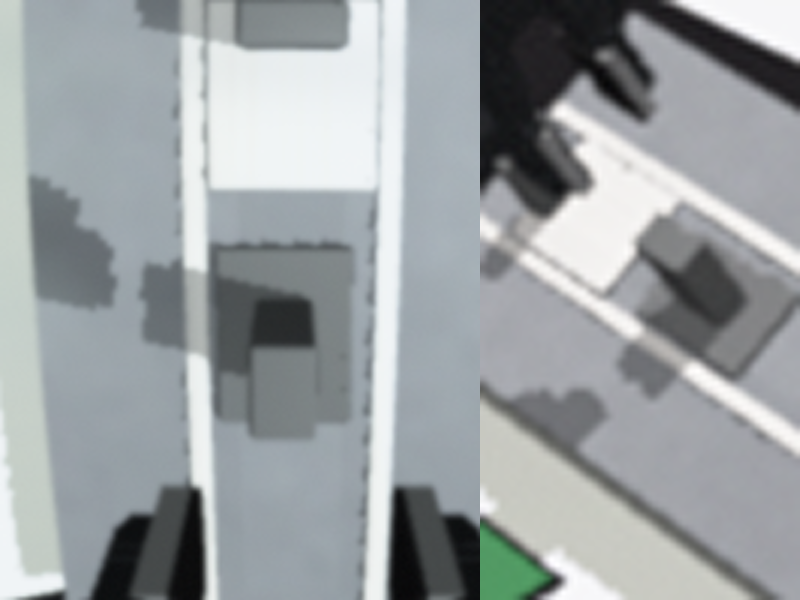

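After release, the collar is square on the face at u 292-337, v 163-220. It lies about 2 mm down-slope (the flap's push within the channel play) and level with the plate in y. The shutter is fully open. Next is the start button.

arm_command(
  moves=[
    {"xyz": [0,0,-0.5],"angular": [0,-0.1223,0],"gripper": 255},
    {"xyz": [0,0,0],"angular": [0,-0.1223,0],"gripper": 255},
    {"xyz": [0,0,0],"angular": [0,-0.1223,0],"gripper": 255},
    {"xyz": [0,0,0],"angular": [0,-0.1223,0],"gripper": 255},
    {"xyz": [-2.6,2.8,0],"angular": [0,0,0],"gripper": 255},
    {"xyz": [-2.6,2.8,0],"angular": [0,0,0],"gripper": 255},
    {"xyz": [0,0,0],"angular": [0,0,0],"gripper": 255},
    {"xyz": [0,0,4],"angular": [0,0,0],"gripper": 255},
    {"xyz": [0,0,4],"angular": [0,0,0],"gripper": 255},
    {"xyz": [0,0,0],"angular": [0,0,0],"gripper": 255},
  ],
)

```text
t: 14.35
tool_pos: [547.6, -34.2, 178.6]
tool_rot: [[0.981, 0.196, -0.008], [0.196, -0.981, 0.002], [-0.007, -0.003, -1.0]]
contact_force: [-0.2, -0.2, 0.8]
opening: 0.2
```

Run:
```python
from h import *
delta([552,-34.8,86],down(np.load('reader.npy')[2]))
```

```text
t 14.35 pos [547.6 -34.2 178.6] open 0.2 F [-0.2 -0.2  0.8]
shift now-axes [0.49 0.17 9.25] target-axes [0.42 0.14 9.26] |d| 9.27 rotvec [-0.0032  0.0074  0.0005] deg 0.5
```

arm_command(
  moves=[
    {"xyz": [0.42,0.14,2],"angular": [-0.003,0.007,0],"gripper": 255},
    {"xyz": [0,0,4],"angular": [0,0,0],"gripper": 255},
    {"xyz": [0,0,1.5],"angular": [0,0,0],"gripper": 255},
    {"xyz": [0,0,0.8],"angular": [0,0,0],"gripper": 255},
    {"xyz": [0,0,0.5],"angular": [0,0,0],"gripper": 255},
    {"xyz": [0,0,0.4],"angular": [0,0,0],"gripper": 255},
    {"xyz": [0,0,0.1],"angular": [0,0,0],"gripper": 255},
    {"xyz": [0,0,0],"angular": [0,0,0],"gripper": 255},
  ],
)

```text
t: 15.15
tool_pos: [556.0, -35.8, 91.3]
tool_rot: [[0.981, 0.195, 0.01], [0.195, -0.981, -0.002], [0.009, 0.004, -1.0]]
contact_force: [0.2, -0.1, 1.3]
opening: -0.0
```

arm_command(
  moves=[
    {"xyz": [0,0,0],"angular": [0,0,0],"gripper": 255},
    {"xyz": [0,0,0],"angular": [0,0,0],"gripper": 255},
  ],
)

```text
t: 15.35
tool_pos: [555.7, -35.8, 91.1]
tool_rot: [[0.981, 0.195, 0.009], [0.195, -0.981, -0.002], [0.009, 0.004, -1.0]]
contact_force: [1.4, 0.5, 2.2]
opening: -0.3
```

At z 91, just touching the cap (1-2 N). The remaining 6 mm plus a little over-press:

arm_command(
  moves=[
    {"xyz": [0,0,0.3],"angular": [0,0,0],"gripper": 255},
    {"xyz": [0,0,0.3],"angular": [0,0,0],"gripper": 255},
    {"xyz": [0,0,0.2],"angular": [0,0,0],"gripper": 255},
    {"xyz": [0,0,0],"angular": [0,0,0],"gripper": 255},
    {"xyz": [0,0,0],"angular": [0,0,0],"gripper": 255},
  ],
)

```text
t: 15.85
tool_pos: [556.0, -35.9, 85.1]
tool_rot: [[0.981, 0.196, 0.011], [0.196, -0.981, -0.002], [0.011, 0.004, -1.0]]
contact_force: [-10.6, 2.0, 55.0]
opening: -0.0
```

Fully down (the force rose to 55 N at the stop, z 85). Now lifting off.

arm_command(
  moves=[
    {"xyz": [0,0,-1],"angular": [0,0,0],"gripper": 255},
    {"xyz": [0,0,-4],"angular": [0,0,0],"gripper": 255},
    {"xyz": [-2,0,-4],"angular": [0,0,0],"gripper": 255},
    {"xyz": [-4,0,-2],"angular": [0,0,0],"gripper": 255},
    {"xyz": [-4,0,0],"angular": [0,0,0],"gripper": 255},
    {"xyz": [0,0,0],"angular": [0,0,0],"gripper": 255},
    {"xyz": [0,0,0],"angular": [0,0,0],"gripper": 255},
  ],
)

```text
t: 16.55
tool_pos: [455.8, -55.2, 191.9]
tool_rot: [[0.981, 0.195, 0.009], [0.195, -0.981, -0.002], [0.008, 0.003, -1.0]]
contact_force: [1.1, 0.4, 0.6]
opening: 0.1
```

Run:
```python
from h import *
w=grab('top','t7'); s=grab('side','s7'); print(bot.get_state()['t'])
a=cv2.imread('pics/t7.png');b=cv2.imread('pics/s7.png')
cv2.imwrite('pics/crop8.png',np.hstack([cv2.resize(a[100:260,160:320],(400,400),interpolation=2),cv2.resize(b[75:235,230:390],(400,400),interpolation=2)]))
```

```text
16.65
```

View pics/crop8.png

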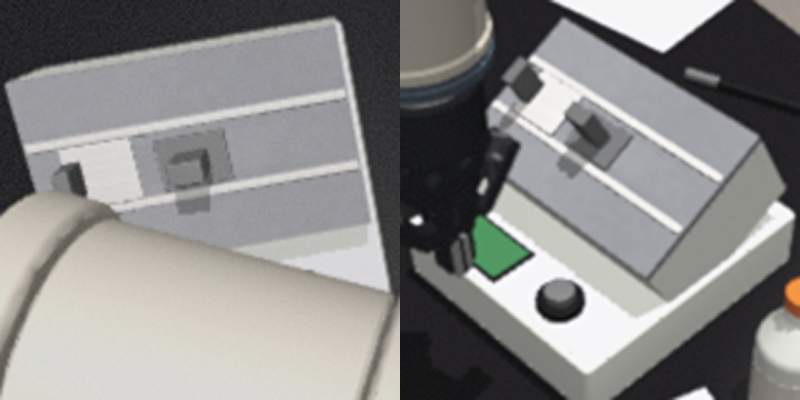

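Both views show the carrier seated with its collar on the face, the shutter open, the button up and the arm clear. Handing in.

```bash
python3 -c "
from h import *
print(bot.get_state()['qvel'].round(3)); print(bot.sign_off())"
```

```text
[ 0.004  0.01  -0.008 -0.001  0.002 -0.001]
the job is handed in; nothing more can be done
None
```

I slid the shutter fully open and took the grey carrier with the rectangular tab from the stand. I pushed its blade through the flap until the collar seated, let go, pressed the start button and backed off. The job was handed in at about 16.7 s of the 54 s; the interface gives no verdict.

**Last checks:**
- **Carrier:** it seated with a 33 N contact at the expected depth. After release the collar looked square on the face, about 2 mm down-slope, which fits the flap's push within the channel play and is inside the 4.5 mm limit. The flap can't be seen with the carrier in, so its angle is inferred from the seating.
- **Shutter:** fully open in the last pictures, with the plate edge about 44 mm from the mouth's centre.
- **Start button:** TCP at z 85 mm, against 86 mm for full travel. The pictures after lifting off show it up again.
- **Arm:** clear of everything at hand-in.

**What disagreed or fell short:**
- **Camera offset:** the wrist camera placed the port about 2.6 mm further along +y than the top view did. I aligned the blade to the mouth in the wrist view itself, and it went in with only a few newtons.
- **Button over-press:** a row fell a few millimetres short before the press, and the over-press that followed reached 55 N at the stop. That was through the fingertips, below the 120 N wrist limit. The 40 N limit is stated for the arm and the gripper's body, so I don't expect it to apply.
- **Bystanders:** I did not measure the blank, bottle or tip box again at the end. No motion went near them apart from the grasp beside the blank.

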